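# Post the scrap tin through the drop box flap

### The job

Post the flat oblong scrap tin into the drop box: slide it along the box's ledge until it is in front of the mouth, push it in under the hanging flap until it drops down inside, then draw your fingers back out so that the flap swings shut. Push it with the fingertips, do not lift it, and leave the round pot, the jar and everything else on the box and the bench where it stands.

Things in the scene. Friction and masses are not known exactly. Their poses are not given: they have to be found in the camera images.
- dropbox: Grey steel scrap drop box fixed to the bench, 300 deep (x) x 340 wide (y). Origin: centre of its underside; x points from front to hood, y left. Its front half is a flat, rimless ledge 70 mm above the bench, x -150 to 0 mm, full width. Behind it stands a hood with clear top, y -80 to 80, x -6 to 150, top 62 mm above the ledge; beside it is flat deck.
- mouth (a point): The mouth is the opening in the middle of the hood's front, 84 wide (y -42 to 42) x 46 mm high, its floor level with the ledge, in a 6 mm thick frame. This point: middle of its width, at ledge height, at the frame's inner face (x = 0 of the box; the frame reaches to x = -6). Axes as the box's.
- sill (a point): Middle of the sill edge inside: the floor goes on level for 20 mm past mouth to this edge, then drops into the well. The tin tips over it and falls in by itself once the tin's middle is past it. Axes as the box's.
- well (a point): Centre of the floor of the well inside the box, 80 mm behind the mouth and 4 mm above the bench; the well is 120 long (x), 120 wide, 66 mm deep. Axes as the box's.
- flap (a joint): Top-hung steel flap (94 wide x 47 high x 2 mm, 60 g) behind the mouth's frame, on a free hinge 51 mm above the ledge and 7 mm inside the mouth. 0 = hanging shut; pushed inwards it grows to at most 1.45 rad (it cannot swing outwards), and by its own weight it falls shut.
- flap_edge (a point): Middle of the flap's lower edge; when shut it hangs 2 mm above the ledge, 7 mm inside the mouth.
- tin: Flat oblong closed aluminium tin with rounded corners, 66 long (x) x 44 wide (y) x 24 mm high, 0.13 to 0.25 kg, lying flat on the ledge at one side of the mouth, to the left or to the right, its length within about 30 degrees of the box's x; origin: centre of its underside.
- pot: Round lidded aluminium pot, 47 mm across, 30 high, on the ledge at the other side of the mouth; origin: centre of its underside. Leave it.
- jar: Small glass jar, 42 mm across, 52 high, on the deck to the left of the hood; origin: centre of its underside. Leave it.
- bangle: Brass bangle, 64 mm across, 24 high, on the bench, left; origin: centre of its underside. Leave it.
- hammer: Small hammer, 220 mm long, lying on the bench, left. Leave it.
- graver: Hand tool with round handle, 130 mm long, lying on the bench, right. Leave it.
- block: Brass doming block, a 50 mm cube, on the bench, right; origin: centre of its underside. Leave it.
- borax: White jar, 48 mm across, 70 high, on the bench right of the box. Leave it.
Not all that is in view belongs to the job. Leave any turquoise look-alike of the tin alone.

How it is judged:
On the way, in this order (a step that is already met when the one before it is completed fails the run):
1. the tin lies flat on the ledge in front of the mouth (y of tin in the frame of mouth between -0.03 and 0.03 m and x of tin in the frame of mouth below -0.02 m and z of tin in the frame of mouth above -0.005 m and value of joint flap below 0.5 rad), for 0.05 s.
2. the tin holds the flap open as it goes in under it (value of joint flap above 0.6 rad and y of tin in the frame of mouth between -0.03 and 0.03 m and x of tin in the frame of mouth above -0.018 m), for 0.05 s.
At the end, for the whole second after the job is handed in: The tin lies at rest down in the well inside the box (below the sill) and the flap hangs shut (under 0.08 rad) (x of tin in the frame of well between -0.065 and 0.065 m and y of tin in the frame of well between -0.065 and 0.065 m and z of tin in the frame of well below 0.055 m and linear speed of tin below 0.02 m/s and value of joint flap below 0.08 rad); the robot touches nothing.
It fails at once if the tin is lifted (more than 12 mm) above the ledge (z of tin in the frame of mouth above 0.012 m).
It fails at once if the pot or the jar on the box is moved by more than 20 mm (distance of any of pot, jar from where it was at the start of the episode above 0.02 m).
It fails at once if a thing lying on the bench is moved by more than 30 mm (distance of any of bangle, hammer, graver, block, borax from where it was at the start of the episode above 0.03 m).
It also fails if it takes over 51 s, if anything falls off the work surface, if the arm or the gripper's body presses on something with over 40 N, if the wrist force passes 120 N, or if a joint passes its speed limit or range.

### The arm

A 7-joint arm with a two-finger parallel gripper is mounted at the origin on the work surface. World frame = base frame: x ahead of the robot, y to its left, z up, the work surface at z = 0. Lengths are in m, angles in rad, forces in N, time in s.
With the tool pointing down it reaches from about 0.425 to 0.925 m from the base axis. Payload 6.8 kg.
Tool frame: the origin (TCP) lies at the centre of the arm's flange, where the gripper is bolted on; the fingertips stand 182 mm ahead of it and the grasp point (between the pads) lies 163 mm ahead of it (hold_point_z is the distance from the TCP to the grasp point, in m); z points along the fingers, y is the line along which they close (so a half turn about z gives the same grasp; the last joint's range is limited). The gripper opens to 88 mm and grips with 3 to 60 N. Pads are 20 mm wide; open, the fingers measure 115 mm over their backs; the gripper's body (75 mm by 178 mm) begins 61 mm behind the grasp point.
Start: joints at [-1.425, 0.477, 0.022, 1.555, -0.011, 1.109, -0.083], TCP at [0.169, 0.653, 0.405] pointing down, gripper open.
Joint ranges: [-2.96, 2.96], [-0.34, 2.1], [-1.41, 1.46], [0.24, 2.44], [-1.37, 4.51], [0.17, 1.92], [-2.96, 2.96]. Speed limits (rad/s): [2.39, 2.39, 3.14, 3.14, 3.14, 3.14, 3.14].

### API

Orientations are given as a unit quaternion [x, y, z, w].
In Python, from plant import sense, grab_frame, camera_info, finish_job, hold_point_z gives the robot as it stands.
- The arm moves only by the tool servo_tool, never from a script. Its argument "motion" is a list of rows, each a list of 6 numbers: the shift along the tool's x, y, z in units of 40 mm (1.0 is 40 mm), then the turn, a rotation vector about the tool's x, y, z in units of 6 degrees (1.0 is 6 degrees). In form: [[tx, ty, tz, ax, ay, az], ...]. A call has 1 to 12 rows; each row shifts and turns the commanded pose from where the row before left it, along the tool's axes as they then stand; what a row does not reach is not made up. A row lasts 1/12 s, in which the tool goes at most 41.7 mm and 7.16 degrees, less where a joint would pass 70% of its speed; a pose out of reach is approached as far as the arm can. A call is refused whole if a number of a shift passes 1 or a number of a turn 1, either way. A call with a gripper value outside its range is refused whole. "hand" is the finger opening in mm, from 0 to 87.8, set as the call begins (left out, the last holds). The fingers move at their own pace and stop on an object; the grip force is fixed at half the most. Time passes only in rows, so rows that do not move let the fingers close. It gives the time, the measured TCP pose, the force, the opening and the grip force at its end, in the units of the state.
- sense(): the state, without advancing time (a new reading comes with each control period).
- grab_frame(name): name is "side" or "top" or "wrist"; returns (picture, depth): 400x640x3 uint8, red, green, blue; 400x640 float32, m along the optical axis (not along the pixel's ray), 0 where there is no reading.
- camera_info(name): a dict with "fx", "fy", "cx", "cy" (pixels), "D" ([k1, k2, p1, p2, k3] as OpenCV has them; the pictures are not rectified), "R" (3x3) and "t" (3): a world point X has camera coordinates R X + t; the wrist camera has in their place "hand_eye" (4x4, takes a point from camera to tool coordinates, whose origin is the TCP and whose axes are the flange's). Camera axes: x right, y down, z forward; pixel columns grow to the right and rows downward; lengths in m; the calibration is good to about 2 mm. A picture is of the moment at which its call begins: read the wrist's pose just before it. camera_info takes no time and is no camera call.
- finish_job(): hands the job in; it is judged then, once.
The state is a dict: "t": time; "qpos": joint angles; "dq": joint speeds; "joint_torque": joint torques, N m; "position": TCP position; "eef_rot": TCP orientation; "contact_force": force on the tool from outside, world axes, zero at the start; "wrist_torque": the same for the moment, N m; "opening": opening from 0.0 (shut) to 1.0 (fully open); "finger_force": force on a finger pad.
Only numpy, scipy, OpenCV 4.12 (cv2) and the standard library are available. Lean on these libraries where they do the work, as an engineer would, in place of code of your own. Each camera call takes 0.05 s, during which the arm holds its last target. There are 200 camera calls.

## Working session

There is one attempt and no reset: what is moved stays moved. The work goes in short steps, Python scripts to look and compute and a tool call to move; the robot and the scene stay as the last step left them, time stands still between calls to the robot, and variables do not carry over. Pictures are saved under pics/ and viewed, at most 10 in all, crops included, and the job is handed in when it is done.

Besides the shell and the picture viewer there is one more tool, called by a JSON object that holds its "name" and its "arguments", one argument or row to a line. servo_tool: Moves the arm, as the interface text tells. Its arguments: {"type":"object","properties":{"motion":{"type":"array"},"hand":{"type":"number"}},"required":["motion"]}

```bash
mkdir -p pics; ls; python3 - <<'E'
from plant import *
import cv2,numpy as np
s=sense();print(s['t'],s['position'],s['eef_rot'],hold_point_z)
for n in ('top','side'):
    im,d=grab_frame(n);cv2.imwrite(f'pics/{n}0.png',im[:,:,::-1]);np.savez(f'{n}0.npz',im=im,d=d)
    print(n,camera_info(n))
print(camera_info('wrist'))
E
```

```text
pics
0.0 [0.1694122  0.65311142 0.40368526] [ 1.26577034e-01  9.91956364e-01 -9.08154119e-04 -4.85167046e-05] 0.1633
top {'fx': 443.66949162595785, 'fy': 443.66949162595785, 'cx': 316.71013100194125, 'cy': 205.1446828899244, 'D': array([-0.08328204,  0.        ,  0.        ,  0.        ,  0.        ]), 'R': array([[ 1.87923423e-02, -9.99819588e-01,  2.76396522e-03],
       [-9.82554465e-01, -1.89792688e-02, -1.85004084e-01],
       [ 1.85023165e-01,  7.60913700e-04, -9.82733865e-01]]), 't': array([-0.02055686,  0.5493886 ,  1.35196523])}
side {'fx': 393.8729746341181, 'fy': 393.8729746341181, 'cx': 316.97955457957704, 'cy': 203.47591939957042, 'D': array([0.00583899, 0.        , 0.        , 0.        , 0.        ]), 'R': array([[ 0.70819173, -0.70595855,  0.00932735],
       [-0.37186875, -0.38421005, -0.84504217],
       [ 0.60014841,  0.59498333, -0.5346183 ]]), 't': array([-0.38816434,  0.29042685,  0.69211296])}
{'fx': 358.2133107878236, 'fy': 358.2133107878236, 'cx': 317.9403026308922, 'cy': 196.827897212892, 'D': array([-0.04252724,  0.        ,  0.        ,  0.        ,  0.        ]), 'hand_eye': array([[-6.32632643e-04, -9.66451966e-01, -2.56846640e-01,
         7.01399257e-02],
       [ 9.99999766e-01, -6.78140253e-04,  8.86034017e-05,
        -1.34889927e-04],
       [-2.59808977e-04, -2.56846524e-01,  9.66452169e-01,
         2.02264468e-02],
       [ 0.00000000e+00,  0.00000000e+00,  0.00000000e+00,
         1.00000000e+00]])}
```

View pics/top0.png

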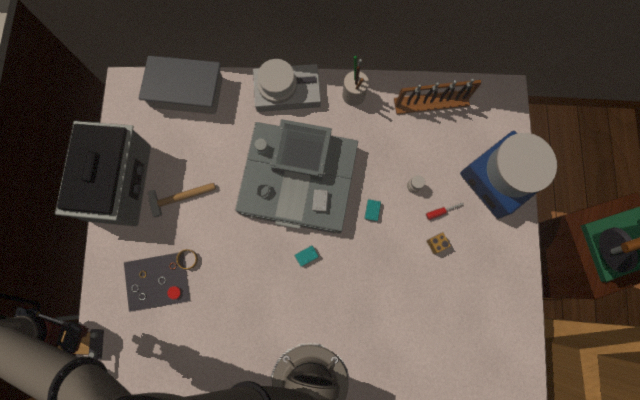

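View pics/side0.png

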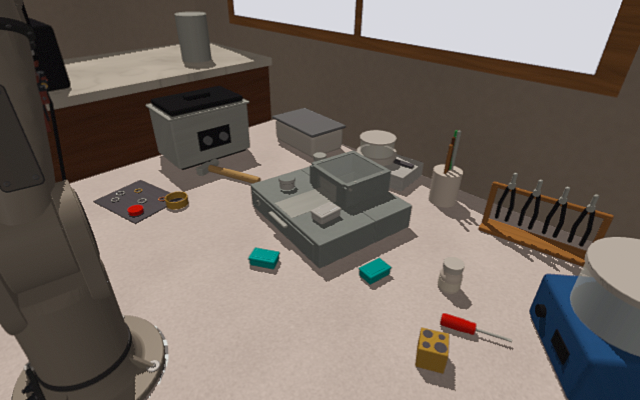

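Top view: the tin is the pale oblong at (320,201), right of the mouth. The pot is at (265,191), left of the mouth, and the jar at (261,146) on the deck. The other oblongs, at (307,257) and (373,210), are turquoise look-alikes lying on the bench. Only the aluminium one on the ledge fits the description. I'll enlarge it to confirm and segment it by height.

```bash
cat > h.py <<'E'
import cv2,numpy as np
from plant import *
from scipy.spatial.transform import Rotation as Ro
def K(c): return np.array([[c['fx'],0,c['cx']],[0,c['fy'],c['cy']],[0,0,1]])
def pose(n,s=None):
    c=camera_info(n)
    if n!='wrist': return c,np.array(c['R']).T,-np.array(c['R']).T@c['t']
    T=np.eye(4);T[:3,:3]=Ro.from_quat(s['eef_rot']).as_matrix();T[:3,3]=s['position'];T=T@c['hand_eye']
    return c,T[:3,:3],T[:3,3]
def rays(n,px,s=None):
    c,R,o=pose(n,s);u=cv2.undistortPoints(np.float64(px).reshape(-1,1,2),K(c),c['D'])[:,0]
    return o,np.c_[u,np.ones(len(u))]@R.T
def onz(n,px,z,s=None):
    o,r=rays(n,px,s);return o+r*((z-o[2])/r[:,2])[:,None]
def cloud(n,d,s=None):
    v,u=np.mgrid[:400,:640];o,r=rays(n,np.c_[u.ravel(),v.ravel()],s)
    return (o+r*d.reshape(-1,1)).reshape(400,640,3)
E
python3 - <<'E'
from h import *
a=np.load('top0.npz');P=cloud('top',a['d'])
for p in [(320,201),(265,191),(261,146),(295,195),(300,225),(335,225),(345,160),(250,195),(303,145),(307,257),(373,210)]:
    print(p,P[p[1],p[0]].round(3))
b=np.load('side0.npz');Q=cloud('side',b['d'])
for p in [(325,213),(288,183),(300,205)]: print('side',p,Q[p[1],p[0]].round(3))
c=a['im'][110:240,225:375];cv2.imwrite('pics/crop0.png',cv2.resize(c,None,fx=4.5,fy=4.5,interpolation=cv2.INTER_CUBIC)[:,:,::-1])
E
```

```text
(320, 201) [ 0.554 -0.02   0.098]
(265, 191) [0.587 0.153 0.073]
(261, 146) [0.719 0.165 0.12 ]
(295, 195) [0.576 0.058 0.075]
(300, 225) [0.484 0.041 0.058]
(335, 225) [ 0.485 -0.068  0.067]
(345, 160) [ 0.694 -0.097  0.072]
(250, 195) [0.574 0.199 0.074]
(303, 145) [0.72  0.035 0.134]
(307, 257) [0.387 0.017 0.025]
(373, 210) [ 0.543 -0.192  0.02 ]
side (325, 213) [ 0.541 -0.034  0.094]
side (288, 183) [0.578 0.143 0.09 ]
side (300, 205) [0.549 0.065 0.068]
```

View pics/crop0.png

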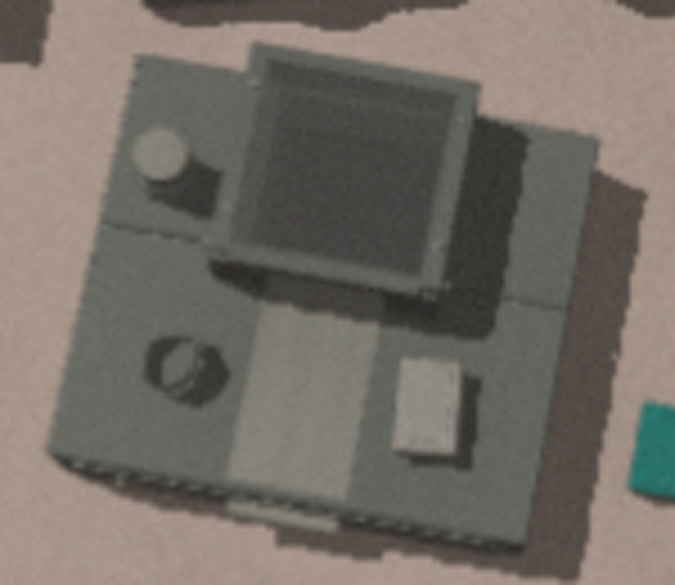

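The crop shows the pale tin at (428,405) and the round pot at (185,368), with the light strip leading to the mouth between them. The box's top corners are near (50,452), (520,545), (598,138) and (135,57).

```bash
python3 - <<'E'
from h import *
a=np.load('top0.npz');P=cloud('top',a['d'])
cr=np.array([(50,452),(520,545),(598,138),(135,57)])/4.5+(225-.4,110-.4)
X=onz('top',cr,.07);print(X.round(4))
fl,fr,br,bl=X[:,:2];print('sizes w',np.linalg.norm(fl-fr),np.linalg.norm(bl-br),'d',np.linalg.norm(fl-bl),np.linalg.norm(fr-br))
ax=(bl+br-fl-fr);ay=(fl+bl-fr-br)
y1=np.arctan2(ax[1],ax[0]);y2=np.arctan2(-ay[0],ay[1]);print('yaw',y1,y2,'c',X.mean(0))
# depth-based footprint of things at z .055-.08
z=P[...,2];m=((z>.055)&(z<.085));m[:110]=0;m[240:]=0;m[:,:225]=0;m[:,375:]=0
print('ledge z median',np.median(z[180:225,290:300]))
def tin(im,n,roi,zz,s=None):
    g=im.min(2).astype(float);x0,y0,x1,y1=roi;sub=g[y0:y1,x0:x1];t,_=cv2.threshold(sub.astype(np.uint8),0,255,cv2.THRESH_OTSU)
    mk=(sub>t).astype(np.uint8);k,l,st,c=cv2.connectedComponentsWithStats(mk);i=1+np.argmax(st[1:,4])
    cn=max(cv2.findContours((l==i).astype(np.uint8),0,1)[0],key=len)[:,0]+(x0,y0)
    W=onz(n,cn,zz);r=cv2.minAreaRect(np.float32(W[:,:2]*1000));print(n,t,st[i],c[i]+(x0,y0),r);return c[i]+(x0,y0)
pa=tin(a['im'],'top',(309,185,334,214),.094)
b=np.load('side0.npz')
Q=cloud('side',b['d'])
mt=(abs(P[...,2]-.096)<.012)&(abs(P[...,0]-.555)<.05)&(abs(P[...,1]+.02)<.05)
mq=(abs(Q[...,2]-.094)<.008)&(abs(Q[...,0]-.555)<.05)&(abs(Q[...,1]+.02)<.05)
for n,M,C in(('top',mt,P),('side',mq,Q)):
    print(n,M.sum(),np.median(C[M],0),cv2.minAreaRect(np.float32(C[M][:,:2]*1000)))
yaw=(y1+y2)/2;c=X.mean(0)[:2];R=np.array([[np.cos(yaw),-np.sin(yaw)],[np.sin(yaw),np.cos(yaw)]])
for k in [(0,0),(-.006,0),(-.15,0),(0.02,0)]: print('box',k,c+R@k)
E
```

```text
[[ 0.5257  0.2423  0.07  ]
 [ 0.4672 -0.084   0.07  ]
 [ 0.7611 -0.1373  0.07  ]
 [ 0.8161  0.1967  0.07  ]]
sizes w 0.33153426258139695 0.3385185995565123 d 0.29394573043184763 0.2986254779057712
yaw -0.1676546076826631 -0.1702881098316673 c [0.64252716 0.05443883 0.07      ]
ledge z median 0.0711950923605571
top 105.0 [  3   4  15  22 280] [319.23928571 199.51785714] ((560.1602172851562, -17.787677764892578), (41.870304107666016, 64.78643035888672), 85.5800552368164)
top 300 [ 0.55705074 -0.01943545  0.09478503] ((557.8675537109375, -18.40397834777832), (43.83790588378906, 66.54015350341797), 86.19525146484375)
side 306 [ 0.55092474 -0.0237713   0.09265166] ((554.7590942382812, -19.8787899017334), (45.72677993774414, 65.70750427246094), 87.4164047241211)
box (0, 0) [0.64252716 0.05443883]
box (-0.006, 0) [0.63661261 0.05544784]
box (-0.15, 0) [0.49466342 0.0796641 ]
box (0.02, 0) [0.66224233 0.05107546]
```

The measurements agree with the given sizes:
- **Box:** the mouth is at about (0.6425, 0.0544) with yaw -0.169. Its outline comes out at 0.335 x 0.296, and the ledge height at 0.071.
- **Tin:** centred at about (0.557, -0.019), 66 x 44, with its top at 0.094 in both views and yaw about -0.065.

Next I'll move above it for a close look.

{"name": "servo_tool", "arguments": {
  "motion": [
    [-0.575,-0.54,0,0,0,0],
    [-0.575,-0.54,0,0,0,0],
    [-0.575,-0.54,0,0,0,0],
    [-0.575,-0.54,0,0,0,0],
    [-0.575,-0.54,0,0,0,0],
    [-0.575,-0.54,0,0,0,0],
    [-0.575,-0.54,0,0,0,0],
    [-0.575,-0.54,0,0,0,0],
    [-0.575,-0.54,0,0,0,0],
    [-0.575,-0.54,0,0,0,0],
    [-0.575,-0.54,0,0,0,0],
    [-0.575,-0.54,0,0,0,0]
  ]
}}

```text
t: 1.1
position: [0.372, 0.3316, 0.4045]
eef_rot: [0.127, 0.992, -0.0, -0.0]
contact_force: [0.1, -0.4, 0.9]
opening: 0.998
finger_force: 0.0
```

{"name": "servo_tool", "arguments": {
  "motion": [
    [-0.575,-0.54,0,0,0,0],
    [-0.575,-0.54,0,0,0,0],
    [-0.575,-0.54,0,0,0,0],
    [-0.575,-0.54,0,0,0,0],
    [-0.575,-0.54,0,0,0,0],
    [-0.575,-0.54,0,0,0,0],
    [-0.575,-0.54,0,0,0,0],
    [-0.575,-0.54,0,0,0,0],
    [-0.575,-0.54,0,0,0,0],
    [-0.575,-0.54,0,0,0,0],
    [0,0,0,0,0,-0.9],
    [0,0,0,0,0,-0.9]
  ]
}}

```text
t: 2.1
position: [0.5406, 0.064, 0.4043]
eef_rot: [0.033, 0.999, -0.001, -0.0]
contact_force: [0.0, 0.2, 1.2]
opening: 0.996
finger_force: 0.0
```

```bash
python3 - <<'E'
from h import *
s=sense();im,d=grab_frame('wrist');np.savez('w1.npz',im=im,d=d);cv2.imwrite('pics/w1.png',im[:,:,::-1])
P=cloud('wrist',d,s);z=P[...,2]
def box(nm,lo,hi,c,r=.06):
    M=(z>lo)&(z<hi)&(np.hypot(P[...,0]-c[0],P[...,1]-c[1])<r)
    if M.sum()>20:
        v,u=np.nonzero(M);print(nm,M.sum(),np.median(z[M]),(u.mean(),v.mean()),cv2.minAreaRect(np.float32(P[M][:,:2]*1000)))
box('tin',.087,.1,(.557,-.019));box('pot',.095,.106,(.578,.146))
M=(abs(z-.132)<.006)&(P[...,0]<.75);print('hood',M.sum(),cv2.minAreaRect(np.float32(P[M][:,:2]*1000)))
print(s['position'])
E
```

```text
tin 3220 0.09377165001718082 (np.float64(224.37577639751552), np.float64(208.28788819875777)) ((558.1697998046875, -19.799936294555664), (44.88941955566406, 66.04187774658203), 86.13355255126953)
pot 92 0.09688049317426359 (np.float64(424.70652173913044), np.float64(220.4891304347826)) ((576.2493896484375, 153.34275817871094), (14.196269989013672, 42.99097442626953), 29.01399803161621)
hood 9057 ((685.113037109375, 46.128883361816406), (166.19613647460938, 57.99658966064453), 86.2622299194336)
[0.54055099 0.06401651 0.40428152]
```

View pics/w1.png

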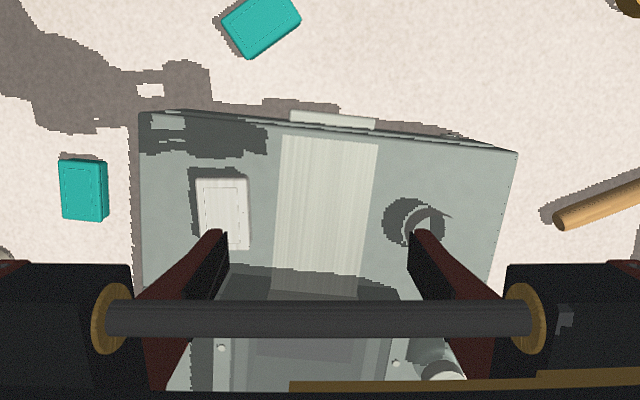

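The wrist view (its top edge faces the robot) shows the tin at (224,208), the pot at (413,222) and the pale mouth strip from (330,140) to (316,285). I'll check the box axis against the strip's edges.

```bash
python3 - <<'E'
from h import *
s=sense()
X=onz('wrist',[(281,135),(379,145),(273,270),(363,281)],.07,s)[:,:2]
print(X.round(4)); m1=(X[0]+X[1])/2;m2=(X[2]+X[3])/2;print('yaw',[np.arctan2(*(X[i+2]-X[i])[::-1]) for i in (0,1)],'w',np.linalg.norm(X[0]-X[1]))
C=np.array([.6425,.0544]);a=np.array([np.cos(-.169),np.sin(-.169)]);b=np.array([-a[1],a[0]])
B=lambda p:(np.array(p)-C)@np.c_[a,b]
F=onz('wrist',[(139,111),(517,152)],.07,s)[:,:2]
for n,p in dict(m1=m1,m2=m2,tin=(.558,-.0195),pot=onz('wrist',[(416,222)],.1,s)[0,:2],fR=F[0],fL=F[1]).items(): print(n,np.round(p,4),B(p).round(4))
R=Ro.from_quat(s['eef_rot']).as_matrix();d=np.array([.558,-.0195,.29])-s['position'];print('units',(R.T@d/.04).round(2))
E
```

```text
[[0.4959 0.0353]
 [0.5095 0.1202]
 [0.6234 0.0167]
 [0.6401 0.1028]]
yaw [np.float64(-0.14470153038708172), np.float64(-0.13211883270437422)] w 0.08597468118593536
m1 [0.5027 0.0777] [-0.1418 -0.0005]
m2 [0.6317 0.0598] [-0.0115  0.0035]
tin [ 0.558  -0.0195] [-0.0709 -0.0871]
pot [0.5719 0.1454] [-0.0849  0.0778]
fR [ 0.4676 -0.0858] [-0.1488 -0.1676]
fL [0.5223 0.2433] [-0.1503  0.166 ]
units [-0.57 -2.08  2.86]
```

{"name": "servo_tool", "arguments": {
  "motion": [
    [-0.19,-0.69,0.3,0,0,0],
    [-0.19,-0.69,0.4,0,0,0],
    [-0.19,-0.7,0.4,0,0,0],
    [0,0,0.5,0,0,0],
    [0,0,0.5,0,0,0],
    [0,0,0.5,0,0,0],
    [0,0,0.5,0,0,0],
    [0,0,0.4,0,0,0],
    [0,0,0,0,0,0],
    [0,0,0,0,0,0]
  ]
}}

```text
t: 2.98
position: [0.5569, -0.0179, 0.2641]
eef_rot: [0.033, 0.999, -0.0, -0.001]
contact_force: [0.1, -0.2, 0.6]
opening: 0.997
finger_force: 0.0
```

{"name": "servo_tool", "arguments": {
  "motion": [
    [0,0,0,0,0,0],
    [0,0,0,0,0,0],
    [0,0,0,0,0,0],
    [0,0,0,0,0,0],
    [0,0,0,0,0,0],
    [0,0,0,0,0,0]
  ],
  "hand": 52
}}

```text
t: 3.48
position: [0.5573, -0.0181, 0.265]
eef_rot: [0.033, 0.999, 0.0, 0.0]
contact_force: [0.5, 0.0, 0.3]
opening: 0.604
finger_force: 0.0
```

{"name": "servo_tool", "arguments": {
  "motion": [
    [0,0,0.12,0,0,0],
    [-0.02,0.1,0,0,0,0],
    [-0.02,0.2,0,0,0,0],
    [-0.02,0.2,0,0,0,0],
    [-0.02,0.2,0,0,0,0],
    [-0.02,0.2,0,0,0,0],
    [-0.02,0.2,0,0,0,0],
    [-0.02,0.2,0,0,0,0],
    [-0.02,0.2,0,0,0,0],
    [-0.02,0.2,0,0,0,0],
    [-0.02,0.2,0,0,0,0],
    [-0.02,0.2,0,0,0,0]
  ]
}}

```text
t: 4.48
position: [0.5716, 0.0659, 0.2599]
eef_rot: [0.033, 0.999, 0.0, -0.0]
contact_force: [-0.0, -0.1, -0.8]
opening: 0.588
finger_force: 0.5
```

{"name": "servo_tool", "arguments": {
  "motion": [
    [-0.01,0.1,0,0,0,0],
    [0,0,0,0,0,0.25],
    [0,0,0,0,0,0.25],
    [0,0,0,0,0,0.25],
    [0,0,0,0,0,0.25],
    [0,0,0,0,0,0],
    [0,0,0,0,0,0]
  ]
}}

```text
t: 5.07
position: [0.5722, 0.0688, 0.2599]
eef_rot: [0.085, 0.996, -0.0, 0.0]
contact_force: [0.0, 0.9, -0.1]
opening: 0.589
finger_force: 0.0
```

```bash
cat >> h.py <<'E'
C=np.array([.6425,.0544]);ya=-.169;a=np.array([np.cos(ya),np.sin(ya)]);b=np.array([-a[1],a[0]])
B=lambda p:(np.array(p)[...,:2]-C)@np.c_[a,b]
def look(n,c,tag):
    s=sense();im,d=grab_frame(n);cv2.imwrite(f'pics/{tag}.png',im[:,:,::-1]);P=cloud(n,d,s);z=P[...,2]
    M=(z>.085)&(z<.101)&(np.hypot(P[...,0]-c[0],P[...,1]-c[1])<.045)
    r=cv2.minAreaRect(np.float32(P[M][:,:2]*1000));print(n,M.sum(),r,'box',B(np.array(r[0])/1000).round(4),'zmed',np.median(z[M]))
    print('tcp',s['position'].round(4),B(s['position']).round(4),'op',s['opening'],'yaw',np.degrees(Ro.from_quat(s['eef_rot']).as_euler('zyx')).round(2),s['contact_force'])
    return im,P
E
python3 - <<'E'
from h import *
look('wrist',(.572,.067),'w2');look('side',(.572,.067),'s2')
E
```

```text
wrist 11436 ((564.6746826171875, 70.01020812988281), (69.92091369628906, 51.86911392211914), 80.36891174316406) box [-0.0793  0.0023] zmed 0.09384099624682243
tcp [0.5722 0.0688 0.2599] [-0.0717  0.0024] op 0.5891760807670047 yaw [-170.23    0.    179.99] [ 0.03367521  0.90593316 -0.07415072]
side 253 ((564.2989501953125, 67.04547882080078), (63.46370315551758, 70.64045715332031), 12.923052787780762) box [-0.0792 -0.0007] zmed 0.09251122259504496
tcp [0.5722 0.0689 0.2599] [-0.0718  0.0024] op 0.5958632059874169 yaw [-170.25    0.    180.  ] [ 0.213845   -0.26170111 -0.31508021]
```

View pics/w2.png

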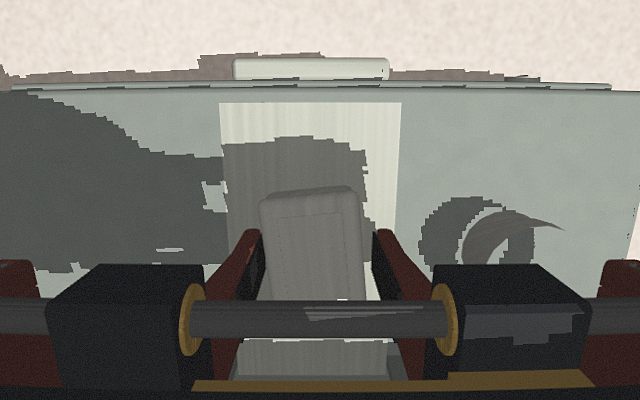

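The tin now lies in front of the mouth, between the fingers, at box y about 0 with its near edge at row 190. I'll open slightly, draw back along the ledge to get behind it, then close to a narrow pair of fingertips.

{"name": "servo_tool", "arguments": {
  "motion": [
    [0,0,0,0,0,0],
    [0,0,0,0,0,0],
    [0,0,0,0,0,0],
    [0.2,0,0,0,0,0],
    [0.3,0,0,0,0,0],
    [0.3,0,0,0,0,0],
    [0.3,0,0,0,0,0],
    [0.3,0,0,0,0,0],
    [0.2,0,0,0,0,0],
    [0,0,0,0,0,0],
    [0,0,0,0,0,0]
  ],
  "hand": 60
}}

```text
t: 6.08
position: [0.509, 0.0801, 0.26]
eef_rot: [0.085, 0.996, 0.0, 0.0]
contact_force: [0.9, 0.3, -0.0]
opening: 0.683
finger_force: 0.0
```

{"name": "servo_tool", "arguments": {
  "motion": [
    [0,0,0,0,0,0],
    [0,0,0,0,0,0],
    [0,0,0,0,0,0],
    [0,0,0,0,0,0],
    [0,0,0,0,0,0],
    [0,0,0,0,0,0],
    [0,0,0,0,0,0],
    [0,0,0,0,0,0]
  ],
  "hand": 10
}}

```text
t: 6.75
position: [0.5091, 0.0799, 0.2598]
eef_rot: [0.085, 0.996, -0.0, -0.0]
contact_force: [-0.3, -0.4, 0.7]
opening: 0.126
finger_force: 0.0
```

```bash
python3 - <<'E'
from h import *
im,P=look('side',(.572,.067),'s3')
im,P=look('wrist',(.572,.067),'w3')
im,P=look('top',(.572,.067),'t3')
E
```

```text
side 230 ((569.619873046875, 65.05674743652344), (41.751983642578125, 65.2515869140625), 85.26487731933594) box [-0.0736 -0.0018] zmed 0.09241803005795851
tcp [0.5091 0.0799 0.2598] [-0.1358  0.0027] op 0.12615233645558008 yaw [-1.7026e+02 -1.0000e-02  1.8000e+02] [-0.29853881 -0.41668953  0.67066402]
wrist 1693 ((558.3778076171875, 71.5355453491211), (21.59339714050293, 25.78741455078125), 78.98929595947266) box [-0.0858  0.0027] zmed 0.09418800061102175
tcp [0.5091 0.0799 0.2598] [-0.1358  0.0027] op 0.11932403064953334 yaw [-170.26   -0.   -180.  ] [-0.39148304 -0.1686387   0.36596676]
top 5 ((594.4855346679688, 45.60123062133789), (10.77664852142334, 0.14690563082695007), 0.4433388113975525) box [-0.0459 -0.0167] zmed 0.09282888107762477
tcp [0.5091 0.0799 0.2599] [-0.1358  0.0027] op 0.11620606497190124 yaw [-170.26    0.   -180.  ] [ 0.20552424  0.09640384 -0.07789286]
```

View pics/w3.png

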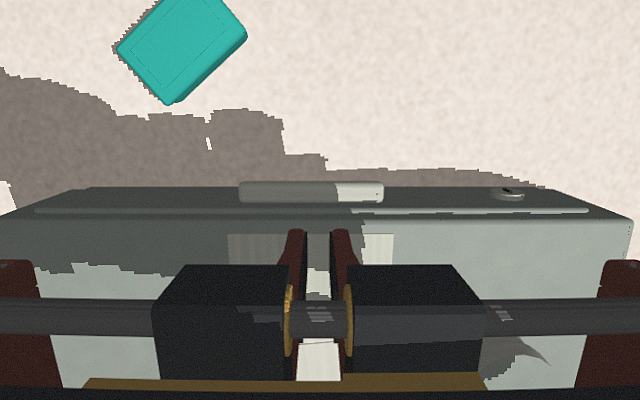

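The gripper is behind the tin, which the side view puts at box (-0.073, -0.002). I'll push straight in until the flap is on the tin.

{"name": "servo_tool", "arguments": {
  "motion": [
    [-0.15,-0.05,0,0,0,0],
    [-0.2,-0.05,0,0,0,0],
    [-0.2,0,0,0,0,0],
    [-0.2,0,0,0,0,0],
    [-0.2,0,0,0,0,0],
    [-0.2,0,0,0,0,0],
    [-0.2,0,0,0,0,0],
    [-0.2,0,0,0,0,0],
    [-0.2,0,0,0,0,0],
    [-0.2,0,0,0,0,0],
    [-0.2,0,0,0,0,0],
    [-0.2,0,0,0,0,0]
  ]
}}

```text
t: 7.9
position: [0.6018, 0.0599, 0.2597]
eef_rot: [0.085, 0.996, -0.0, -0.0]
contact_force: [-3.3, 0.9, 0.9]
opening: 0.116
finger_force: 1.4
```

{"name": "servo_tool", "arguments": {
  "motion": [
    [0,0,0,0,0,0],
    [0,0,0,0,0,0]
  ]
}}

```text
t: 8.07
position: [0.6019, 0.0598, 0.2599]
eef_rot: [0.085, 0.996, -0.0, 0.001]
contact_force: [0.7, 0.9, -0.2]
opening: 0.114
finger_force: 0.0
```

```bash
python3 - <<'E'
from h import *
im,P=look('side',(.64,.05),'s4')
cv2.imwrite('pics/s4c.png',cv2.resize(im[130:270,230:430],None,fx=4,fy=4)[:,:,::-1])
# rows: tilt 28 deg about the tip's front corner (tool coords x=-.010,z=.182), 14 rows of 2 deg
th=np.radians(2);R=Ro.from_rotvec([0,-th,0]).as_matrix();c=np.array([-.01,0,.182]);print('shift/row for tilt about corner',((c-R@c)/.04).round(3))
E
```

```text
side 150 ((632.4680786132812, 45.683837890625), (56.142608642578125, 50.47105026245117), 37.21025848388672) box [-0.0084 -0.0103] zmed 0.09262759435482681
tcp [0.6019 0.0598 0.2599] [-0.0409 -0.0015] op 0.11356165310827572 yaw [-1.7024e+02  1.0000e-01  1.7998e+02] [ 0.65346691  0.8579163  -0.23676455]
shift/row for tilt about corner [0.159 0.    0.011]
```

View pics/s4c.png

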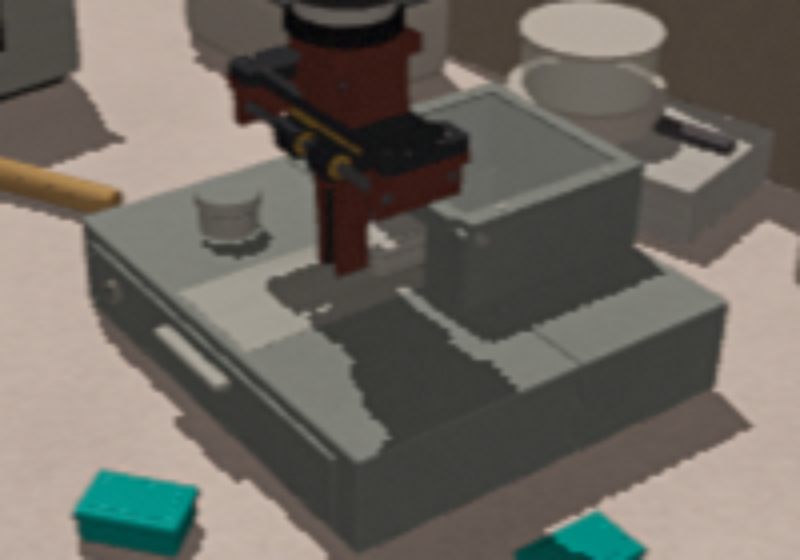

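The tin (crop (395,255)) is entering the mouth and the gripper's body clears the hood. I'll tilt the tips forward about the fingertip so they fit under the lintel.

{"name": "servo_tool", "arguments": {
  "motion": [
    [0.159,0,-0.011,0,-0.333,0],
    [0.159,0,-0.011,0,-0.333,0],
    [0.159,0,-0.011,0,-0.333,0],
    [0.159,0,-0.011,0,-0.333,0],
    [0.159,0,-0.011,0,-0.333,0],
    [0.159,0,-0.011,0,-0.333,0],
    [0.159,0,-0.011,0,-0.333,0],
    [0.159,0,-0.011,0,-0.333,0],
    [0.159,0,-0.011,0,-0.333,0],
    [0.159,0,-0.011,0,-0.333,0],
    [0.159,0,-0.011,0,-0.333,0],
    [0.159,0,-0.011,0,-0.333,0]
  ]
}}

```text
t: 9.12
position: [0.5265, 0.0729, 0.2509]
eef_rot: [0.083, 0.974, -0.017, 0.208]
contact_force: [-0.4, -0.1, -0.4]
opening: 0.117
finger_force: 0.0
```

```bash
python3 - <<'E'
from h import *
s=sense();R=Ro.from_quat(s['eef_rot']).as_matrix()
for c in((.01,0,.182),(-.01,0,.182)):
    p=s['position']+R@c;print(B(p).round(4),p[2].round(4))
print('box+x 40mm in tool',(R.T@np.r_[a,0]).round(3),'down',(R.T@[0,0,-1]).round(3),s['contact_force'],np.round(s['qpos'],2))
E
```

```text
[-0.0522 -0.0012] 0.0807
[-0.034  -0.0012] 0.0889
box+x 40mm in tool [-0.913  0.001  0.409] down [ 0.409 -0.001  0.913] [-0.44049392 -0.09907125 -0.41596425] [-0.72  0.44  0.5   2.19 -0.13  0.18  1.22]
```

{"name": "servo_tool", "arguments": {
  "motion": [
    [-0.11,0,0.116,0,0,0],
    [-0.11,0,0.116,0,0,0],
    [-0.137,0,0.061,0,0,0],
    [-0.137,0,0.061,0,0,0],
    [-0.137,0,0.061,0,0,0],
    [-0.137,0,0.061,0,0,0],
    [0,0,0,0,0,0],
    [0,0,0,0,0,0]
  ]
}}

```text
t: 9.78
position: [0.5629, 0.0662, 0.2459]
eef_rot: [0.084, 0.974, -0.018, 0.208]
contact_force: [0.5, -0.1, -0.4]
opening: 0.118
finger_force: 0.0
```

```bash
python3 - <<'E'
from h import *
s=sense();R=Ro.from_quat(s['eef_rot']).as_matrix()
for c in((.01,0,.182),(-.01,0,.182)):
    p=s['position']+R@c;print(B(p).round(4),p[2].round(4))
print(s['contact_force'],np.round(s['qpos'],2))
im,P=look('top',(.65,.05),'t5')
cv2.imwrite('pics/t5c.png',cv2.resize(im[110:240,225:375],None,fx=4.5,fy=4.5)[:,:,::-1])
E
```

```text
[-0.0154 -0.0018] 0.0756
[ 0.0029 -0.0018] 0.0837
[ 0.49272092 -0.139334   -0.38037278] [-0.63  0.49  0.44  2.11 -0.14  0.2   1.26]
top 0 ((0.0, 0.0), (0.0, 0.0), 0.0) box [-0.6242 -0.1617] zmed nan
tcp [0.5629 0.0662 0.2459] [-0.0804 -0.0017] op 0.11848484433690223 yaw [-169.29   23.68  175.67] [ 0.49272092 -0.139334   -0.38037278]
  return _methods._mean(a, axis=axis, dtype=dtype,
  ret = ret.dtype.type(ret / rcount)
```

View pics/t5c.png

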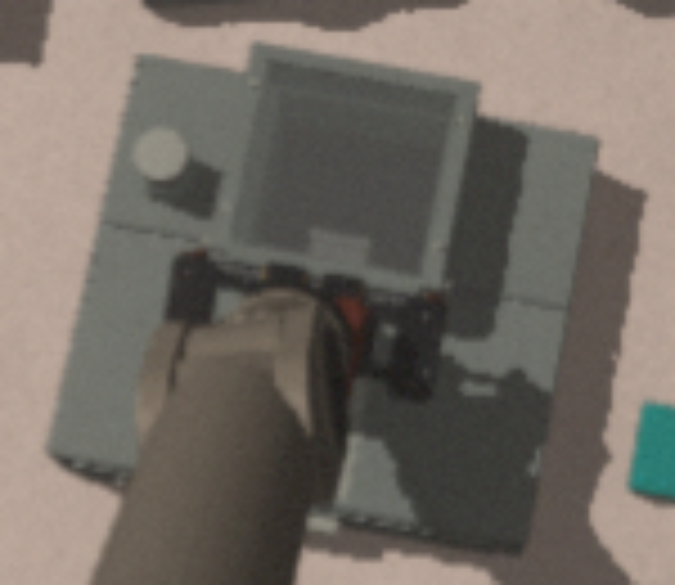

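{"name": "servo_tool", "arguments": {
  "motion": [
    [0.18,0,-0.08,0,0,0],
    [0.18,0,-0.08,0,0,0],
    [0.1,0,-0.3,0,0,0],
    [0,0,-0.5,0,0,0],
    [0,0,-0.6,0,0,0],
    [0,0,-0.6,0,0,0],
    [0,0,-0.6,0,0,0],
    [0,0,-0.6,0,0,0],
    [0,0,0,0,0,0],
    [0,0,0,0,0,0],
    [0,0,0,0,0,0]
  ]
}}

```text
t: 10.75
position: [0.491, 0.0793, 0.3603]
eef_rot: [0.083, 0.975, -0.017, 0.207]
contact_force: [-0.1, -0.3, -0.9]
opening: 0.112
finger_force: 0.0
```

```bash
python3 - <<'E'
from h import *
s=sense();print(s['t'],s['contact_force'],np.round(s['qpos'],2))
im,d=grab_frame('top');P=cloud('top',d)
A=im[110:240,225:375];im2,d2=grab_frame('side');b2=im2[130:270,230:430]
o=np.hstack([cv2.resize(A,(460,400)),cv2.resize(b2,(340,400))]);cv2.imwrite('pics/f6.png',o[:,:,::-1])
E
```

```text
10.75 [-0.08432499 -0.28618898 -0.92687714] [-1.06  0.2   0.81  2.19  0.09  0.43  1.04]
```

View pics/f6.png

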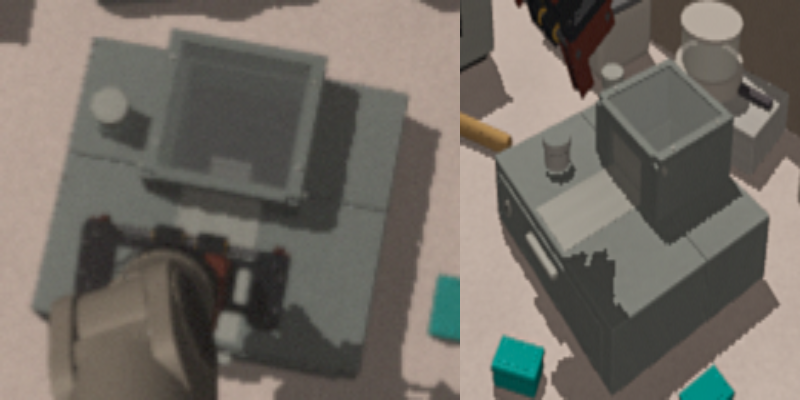

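The ledge is clear and the flap looks shut. The tin shows through the hood at crop (232,168). I'll check by ray that this patch lies down in the well.

```bash
python3 - <<'E'
from h import *
im,d=grab_frame('top');P=cloud('top',d)
g=im[148:176,288:320].min(2);print(g[::2,::2])
px=[(x*150/460+225,y*130/400+110) for x,y in((212,156),(254,160))]
w=onz('top',px,.028);print('far edge if top at z .028:',B(w).round(3),'width',np.linalg.norm(w[0]-w[1]))
w=onz('top',px,.07);print('if z .07',B(w).round(3),np.linalg.norm(w[0]-w[1]));print(P[165,301],P[155,301],P[162,301])
im,d=grab_frame('side');Q=cloud('side',d);c=B(Q);z=Q[...,2]
M=(abs(c[...,1])<.038)&(c[...,0]>-.02)&(c[...,0]<.03)&(z>.075)&(z<.112);print('flap region',M.sum(),np.percentile(c[M][:,0],[10,50,90]),)
E
```

```text
[[ 65  70  69  71  70  69  68  73  75  68  74  67  74  70  70  71]
 [ 75  70  69  71  73  69  73  73  73  68  70  69  70  75  76  70]
 [ 71  71  70  73  73  73  74  71  69  71  71  71  71  69  72  72]
 [ 73  71  75  73  72  71  73  73  70  73  71  73  69  71  71  72]
 [ 72  69  68  74  72  73  70  71  74  70  70  72  74  70  73  69]
 [ 69  70  71  71  73  77  73  70  70  73  71  72  71  70  72  71]
 [ 69  72  75  77  77  75  73  76  73  65  70  71  73  71  72  71]
 [ 71  72  75  89  92  92  96  84  80  77  72  71  74  72  71  73]
 [ 68  73  74  91  93  96  94  91  93  93  71  71  70  74  70  67]
 [ 93  90  83  93  98  95  96  96  98  88  75  67  69  70  72  79]
 [ 96  97 102  99 101  96  92  96  98  87  73  74  71  71  70  80]
 [ 63  75  83  90  95 101  98 100  99 100  99  98  87  81  77  87]
 [ 63  60  53  55  56  60  73  81  88  96 101 100 102 101 102 100]
 [ 67  61  64  62  64  63  67  59  59  57  60  63  83  88  92  69]]
far edge if top at z .028: [[ 0.056  0.022]
 [ 0.06  -0.023]] width 0.045174658617333385
if z .07 [[ 0.044  0.018]
 [ 0.048 -0.026]] 0.04382165900553666
[0.65760054 0.03982427 0.13121311] [0.68942668 0.04067442 0.13043888] [0.66675916 0.04003001 0.13219644]
flap region 130 [0.00320041 0.00434968 0.00567335]
```

The side view puts the flap plane at x of about 0.004, hanging vertical. The tin's far edge is at box x 0.046–0.058, about 44 mm wide, so it lies nose-down against the well's front wall. Its underside centre is at about 0.02–0.03 in x and well below the sill, which is within the limits. It has not moved between pictures and the gripper is clear.

```bash
python3 -c "
from plant import *
print(finish_job())"
```

```text
the job is handed in; nothing more can be done
None
```

The tin is down in the well, nose-down against its front wall; the flap hangs shut, the gripper is clear of everything, and the job is handed in with no verdict shown.

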